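# Eject a dishwasher tablet and trap it on the chute

### The arm

A 6-joint arm with a two-finger parallel gripper is mounted at the origin on the work surface. World frame = base frame: x ahead of the robot, y to its left, z up, the work surface at z = 0. Lengths are in m, angles in degrees, forces in N, time in s.
With the tool pointing down it reaches from about 0.35 to 0.85 m from the base axis. Payload 8.1 kg.
Tool frame: the origin (TCP) lies between the finger pads; the fingertips stand 14 mm ahead of it and the grasp point (between the pads) lies 5 mm behind it; z points along the fingers, y is the line along which they close (so a half turn about z gives the same grasp; the last joint's range is limited). The gripper opens to 93 mm and grips with 3 to 60 N. Pads are 15 mm wide; open, the fingers measure 128 mm over their backs; the gripper's body (75 mm by 188 mm) begins 65 mm behind the grasp point.
Start: joints at [-73.705, 7.471, 85.268, -0, 87.261, -4.893], TCP at [0.217, -0.559, 0.233] pointing down, gripper open.
Joint ranges: [-169.43, 169.43], [-51.17, 129.36], [1.28, 143.12], [-76.62, 256.62], [0, 156.53], [-152.29, 152.29]. Speed limits (degrees/s): [136.94, 136.94, 159.86, 180, 180, 180].

### API

Orientations are given as [roll, pitch, yaw] about the fixed x, y, z axes, in that order (R = Rz(yaw) Ry(pitch) Rx(roll)).
In Python, from rig import read_state, viewer, robot gives the robot as it stands.
- The arm moves only by the tool servo_tool, never from a script. Its argument "rows" is a list of rows, each an object of numbers: "rx", "ry", "rz": the turn, a rotation vector about the tool's x, y, z as a fraction of full scale; "dx", "dy", "dz": the shift along the tool's x, y, z as a fraction of full scale; "hand": the closure, from 0 (fully open) to 1 (shut). In form: [{"rx": .., "ry": .., "rz": .., "dx": .., "dy": .., "dz": .., "hand": ..}, ...]. A call has 1 to 10 rows; each row shifts and turns the commanded pose from where the row before left it, along the tool's axes as they then stand; what a row does not reach is not made up. Full scale, the value 1, is 30 mm for a shift and 0.12 rad for a turn. A row lasts 1/12 s, in which the tool goes at most 41.7 mm and 7.16 degrees, less where a joint would pass 70% of its speed; a pose out of reach is approached as far as the arm can. A call with a number of a shift or a turn outside -1 to 1 is refused whole. A call with a gripper value outside its range is refused whole. The fingers move at their own pace and stop on an object; "grip_force" is the grip in N (left out, the last holds). Time passes only in rows, so rows that do not move let the fingers close. It gives the time, the measured TCP pose, the force, the opening and the grip force at its end, in the units of the state.
- read_state(): the state, without advancing time (a new reading comes with each control period).
- viewer.grab_frame(name): name is "side" or "top"; returns the picture (420x560x3 uint8, red, green, blue); there is no depth.
- viewer.camera_info(name): a dict with "vfov" (degrees; the focal length in pixels is half the picture's height over the tangent of half this angle, whatever the lens; pixels are square), "cx", "cy" (the principal point, pixels), "dist" ([k1, k2, p1, p2, k3] as OpenCV has them; the pictures are not rectified), "view" (4x4, takes a point from world to camera coordinates). Camera axes: x right, y up, looking along -z (the intrinsics and any distortion apply to the point x, -y, -z); pixel columns grow to the right and rows downward; lengths in m; the calibration is good to about 2 mm. A picture is of the moment at which its call begins. camera_info takes no time and is no camera call.
- robot.sign_off(): hands the job in; it is judged then, once.
Trained networks look in the newest picture that a camera, given by its name, has taken for a name from the list of things; names that differ only in an ending like _2 or _b are one class to them, and where a whole thing is asked for, a point or a joint stands for the part that bears it (a point fixed in the world has none). Each returns a list of dicts, best first, with "score" (0 to 1); they miss things now and then, are a little off and sometimes report something else, mostly with a low value. They report only what shows in the picture. A call takes as long as a camera call. They do not tell look-alikes from the thing itself.
- viewer.find_in(camera, target): "point" ([column, row] in pixels, amid what is visible of it).
- viewer.regions_of(camera, target): "pixels" (420x560 bool, what is visible of it) and "point" ([column, row] in pixels, amid what is visible of it).
- viewer.place_of(camera, target): "point" ([column, row] in pixels: a listed point, or the origin of a listed thing).
The state is a dict: "t": time; "joints": joint angles; "joint_velocities": joint speeds; "tau": joint torques, N m; "tool_pos": TCP position; "eef_rot": TCP orientation; "wrist_force": force on the tool from outside, world axes, zero at the start; "wrist_torque": the same for the moment, N m; "opening": finger opening in m; "finger_force": force on a finger pad.
Only numpy, scipy, OpenCV 4.12 (cv2) and the standard library are available. Lean on these libraries where they do the work, as an engineer would, in place of code of your own. Each camera call takes 0.05 s, during which the arm holds its last target. There are 200 camera calls.

### The job

Press the orange key of the dishwasher-tablet dispenser fully down with one fingertip and keep it down: the gate drops and a spring drives the blue-and-white tablet out along the grey chute, so have the other finger standing in the chute to trap it before it slides off the end into the wet drip tray. Finish while still holding it so: key down, tablet lying flat on the chute, wholly past the gate, stopped against the finger. Do not pinch or lift the tablet, and leave the other things on the counter where they stand.

Things in the scene. Friction and masses are not known exactly. Their poses are not given: they have to be found in the camera images.
- dispenser: Fixed white tablet dispenser with a grey chute. Origin: on the counter, under the middle of the gate's rear face. x: the way the tablet travels along the chute; y: towards the orange key; z up. Spring housing behind the tablet: 54 mm wide, 85 mm high, x = -207 to -42 mm. White block under the key: 52 x 62 mm, 40 mm high. Teal drip tray beyond: 130 mm wide, 30 mm high, x = 85 to 195 mm.
- gate (a point): Middle of the gate's rear face at chute floor level (dispenser x = 0, 45 mm above the counter). The gate is a steel plate, 26 mm wide, 4 mm thick, standing 6 mm above the chute floor; it goes down with the key, level with the floor at 6 mm of press.
- key (a joint): Press of the orange key in m: 0 up, 0.012 fully down. Sprung: about 2.4 N to start it, 4.8 N fully down; it comes up again when let go. From 0.006 on the gate is open; from 0.007 on it counts as down.
- key_top (a point): Middle of the orange key's top face. The pad is 40 mm (dispenser x) by 36 mm (dispenser y), at dispenser x = 56, y = 62 mm; its top is 65 mm above the counter when up, 53 mm (8 mm above the chute floor, 12 mm below the tablet's top) when fully down.
- trap_point (a point): Point on the chute floor (45 mm above the counter) on its centre line, at dispenser x = 56 mm, straight beside the key (62 mm to its side): a good place for the trapping finger, tip 3 to 15 mm above the floor.
- chute_end (a point): Point on the centre line of the chute floor at its open end, dispenser x = 115 mm. The floor is level, 45 mm above the counter, 49 mm wide, from x = -42 to 115 mm, with lips 5 mm high and 3 mm thick along both sides (42 mm between them), open above and at this end.
- tablet: Loose tablet, white below and blue above with a red dot, 30 mm (x, along the chute) x 38 mm (y) x 20 mm high, 25 g; origin at the centre of its underside. At the start it waits on the chute floor behind the gate with its centre at dispenser x = -16 mm. Once the gate is down the spring pusher drives it along x at about 0.1 m/s with 1 to 2 N, right off the chute's end unless stopped.
- pusher (a joint): Travel in m of the steel pusher plate behind the tablet: 0 at the start, 0.135 when it has driven the tablet off the chute.
- spare_tablet: Bystander: loose tablet, white and green with a red dot, 30 x 38 x 20 mm, lying on the counter near the dispenser. Origin under its centre. Not the one wanted.
- espresso_cup: Bystander: white cup, 60 mm across, 55 mm high, standing near the dispenser. Origin under its centre.
- mug: Bystander: blue mug, 80 mm across, 95 mm high. Origin under its centre.
- soap: Bystander: green bottle, 60 mm across, 190 mm high. Origin under its centre.
- jar: Bystander: amber jar, 64 mm across, 90 mm high. Origin under its centre.
- brush: Bystander: flat brush with a wooden handle lying on the counter. Origin under its middle.
- moka_pot: Bystander: red coffee pot, 96 mm across, 184 mm high, black handle to its +y. Origin under its centre.
Not all that is in view belongs to the job. Leave any brown or purple look-alike of the tablet alone.

How it is judged (in metres and radians):
On the way, in this order (a step that is already met when the one before it is completed fails the run):
1. the orange key is pressed down, so that the gate is open (value of joint key above 0.007 m).
2. the tablet is out past the gate, stopped on the chute by a finger, key still down (value of joint key above 0.007 m and x of tablet in the frame of dispenser between 0.014 and 0.101 m and z of tablet in the frame of dispenser between 0.04 and 0.051 m and contact force between the fingers and tablet above 0.2 N and linear speed of tablet below 0.02 m/s), for 0.3 s.
At the end, for the whole second after the job is handed in: The key is still pressed at least 7 mm, the tablet lies flat on the chute (underside within 6 mm of the floor height), its centre 14 to 101 mm past the gate, at rest (under 20 mm/s), and a finger pushes against it with more than 0.2 N (all of step 2); the arm keeps its last pose, push and grip.
It fails at once if the tablet is lifted off the chute (z of tablet in the frame of dispenser above 0.057 m).
It fails at once if the tablet falls off the chute (z of tablet in the frame of dispenser below 0.036 m).
It fails at once if another loose thing on the counter is shifted by more than 25 mm (distance of any of spare_tablet, espresso_cup, mug, soap, jar, brush, moka_pot from where it was at the start of the episode above 0.025 m).
It also fails if it takes over 32 s, if anything falls off the work surface, if the arm or the gripper's body presses on something with over 40 N, if the wrist force passes 120 N, or if a joint passes its speed limit or range.

## Working session

There is one attempt and no reset: what is moved stays moved. The work goes in short steps, Python scripts to look and compute and a tool call to move; the robot and the scene stay as the last step left them, time stands still between calls to the robot, and variables do not carry over. Pictures are saved under pics/ and viewed, at most 10 in all, crops included, and the job is handed in when it is done.

Besides the shell and the picture viewer there is one more tool, called after "Call:" by a JSON object that holds its "api" and its "payload", one argument or row to a line. servo_tool: Moves the arm, as the interface text tells. Shift numbers are shares of 30 mm and turn numbers shares of 0.12 rad, none past 1 either way. Its arguments: {"type":"object","properties":{"rows":{"type":"array"},"grip_force":{"type":"number"}},"required":["rows"]}

```bash
mkdir -p pics; ls; cat > h.py <<'E'
import numpy as np, cv2
from rig import read_state, viewer, robot
def cam(n):
    c=viewer.camera_info(n); f=210/np.tan(np.radians(c['vfov'])/2)
    K=np.array([[f,0,c['cx']],[0,f,c['cy']],[0,0,1]]); V=np.array(c['view'])
    return K,np.array(c['dist'],float),V
F=np.diag([1,-1,-1.])
def proj(n,P):
    K,d,V=cam(n); R=F@V[:3,:3]; t=F@V[:3,3]
    return cv2.projectPoints(np.array(P,float).reshape(-1,1,3),cv2.Rodrigues(R)[0],t,K,d)[0].reshape(-1,2)
def ray(n,px):
    K,d,V=cam(n); u=cv2.undistortPoints(np.array(px,float).reshape(1,1,2),K,d).ravel()
    R=F@V[:3,:3]; t=F@V[:3,3]
    return -R.T@t, R.T@np.array([u[0],u[1],1])
def onz(n,px,z):
    o,v=ray(n,px); return o+v*(z-o[2])/v[2]
def tri(pa,pb):
    (o1,v1),(o2,v2)=ray('side',pa),ray('top',pb)
    s=np.linalg.lstsq(np.c_[v1,-v2],o2-o1,rcond=None)[0]
    a,b=o1+s[0]*v1,o2+s[1]*v2; return (a+b)/2,np.linalg.norm(a-b)
E
python3 - <<'E'
from h import *
for n in('side','top'):
    im=viewer.grab_frame(n); cv2.imwrite(f'pics/{n}0.png',im[:,:,::-1])
    for t,z in(('gate',.045),('key_top',.065),('trap_point',.045),('chute_end',.045),('tablet',.045),('spare_tablet',0),('espresso_cup',0),('dispenser',0),('mug',0),('soap',0),('jar',0),('brush',0),('moka_pot',0)):
        for r in viewer.place_of(n,t)[:3]: print(n,t,round(r['score'],2),np.round(r['point'],1),onz(n,r['point'],z).round(3))
s=read_state();print(s)
E
```

```text
pics
side gate 0.57 [251.  237.3] [0.521 0.059 0.045]
side key_top 0.49 [220.5 255. ] [0.574 0.156 0.065]
side trap_point 0.69 [230.8 241.7] [0.569 0.086 0.045]
side chute_end 0.88 [203.8 238.5] [0.644 0.089 0.045]
side tablet 0.6 [255.7 244.2] [0.503 0.082 0.045]
side tablet 0.6 [224.5 250.7] [0.576 0.121 0.045]
side tablet 0.54 [294.6 230.4] [0.412 0.009 0.045]
side spare_tablet 0.66 [260.8 222. ] [ 0.522 -0.055  0.   ]
side espresso_cup 0.68 [264.4 279.2] [0.463 0.156 0.   ]
side dispenser 0.65 [247.8 250. ] [0.531 0.064 0.   ]
side mug 0.94 [301.  379.5] [0.328 0.407 0.   ]
side soap 0.87 [259.6 146.8] [ 0.623 -0.458  0.   ]
side jar 0.74 [298.5 157.3] [ 0.471 -0.417  0.   ]
side brush 0.7 [223.3 362.4] [0.497 0.402 0.   ]
side moka_pot 0.64 [160.1 328.9] [0.665 0.351 0.   ]
top gate 0.57 [246.8 197.7] [0.537 0.085 0.045]
top gate 0.34 [408.7 216.5] [ 0.471 -0.423  0.045]
top key_top 0.62 [168.7 161.3] [0.651 0.326 0.065]
top key_top 0.61 [144.9 267.2] [0.326 0.389 0.065]
top key_top 0.51 [224.7 186.2] [0.57  0.152 0.065]
top trap_point 0.91 [246.3 185.9] [0.574 0.087 0.045]
top 
[... 728 characters left out ...]
.345 0.   ]
{'t': 1.4, 'joints': array([-7.37045434e+01,  7.47288160e+00,  8.52665466e+01, -1.78106336e-04,
        8.72618612e+01, -4.89327313e+00]), 'joint_velocities': array([-0.04667905,  0.00963161, -0.06757287,  0.00548077, -0.03487797,
        0.02463245]), 'tau': array([ 8.92185544e-04, -5.59749126e+01, -4.92047918e+01,  7.69110164e-02,
        2.27242406e-02, -6.44871693e-05]), 'tool_pos': array([ 0.21688457, -0.55943753,  0.23262935]), 'eef_rot': array([-1.79998700e+02,  6.72693766e-05,  2.11887383e+01]), 'wrist_force': array([-0.19167783, -0.20854117,  0.03346927]), 'wrist_torque': array([-0.02185526, -0.0061831 , -0.01158994]), 'finger_force': 0.0, 'opening': 0.09304150124780476}
```

View pics/side0.png

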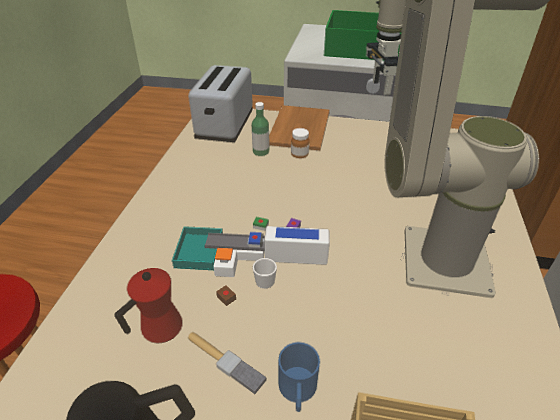

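View pics/top0.png

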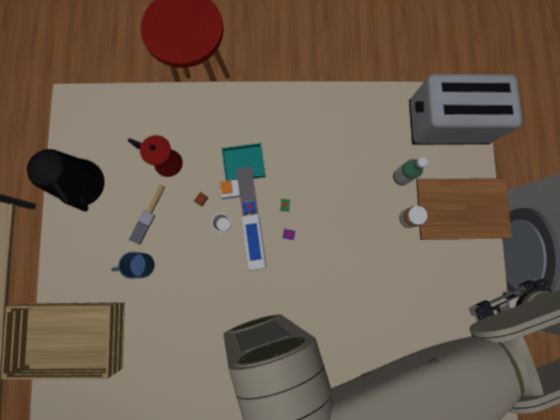

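The side picture shows the dispenser around (250,240), with the orange key at (224,254). In the top picture the key is at (227,187) and the chute runs from (245,168) to (249,207).

Tablet candidates, as top pixels:
- Blue at (249,207), on the chute behind the gate.
- Green spare at (285,205).
- Purple at (289,235).
- Brown at (201,199).

The blue and white one fits, because it is the one waiting on the chute. Next I'll fit the dispenser pose and overlay it on an enlarged crop.

```bash
cat > fit.py <<'E'
from h import *
from scipy.optimize import least_squares
ims={n:cv2.imread(f'pics/{n}0.png') for n in('side','top')}
roi={'side':(170,200,335,295),'top':(190,135,310,275)}
obs=[]
def cen(n,lo,hi,box):
    x0,y0,x1,y1=box; m=cv2.inRange(cv2.cvtColor(ims[n],cv2.COLOR_BGR2HSV)[y0:y1,x0:x1],lo,hi)
    k,l,s,c=cv2.connectedComponentsWithStats(m); i=1+np.argmax(s[1:,4]); print(n,s[i],c[i]+[x0,y0]); return c[i]+[x0,y0]
# orange key top, teal tray rim, housing blue label
obs.append(('top',cen('top',(5,150,180),(18,255,255),(212,175,240,200)),(.056,.062,.065)))
obs.append(('side',cen('side',(5,150,180),(18,255,255),(212,243,238,268)),(.056,.062,.065)))
for n in('side','top'):
    for t,P in(('gate',(0,0,.045)),('trap_point',(.056,0,.045)),('chute_end',(.115,0,.045))):
        obs.append((n,viewer.place_of(n,t)[0]['point'],P))
obs.append(('top',cen('top',(105,100,60),(130,255,255),(240,218,270,268)),(-.1245,0,.085)))
obs.append(('top',cen('top',(80,100,60),(97,255,255),(215,140,270,185)),(.14,0,.03)))
def T(p,P):
    c,s=np.cos(p[2]),np.sin(p[2]); P=np.atleast_2d(P); return np.c_[p[0]+c*P[:,0]-s*P[:,1],p[1]+s*P[:,0]+c*P[:,1],P[:,2]]
f=lambda p:np.concatenate([proj(n,T(p,P))[0]-px for n,px,P in obs])
r=least_squares(f,[.515,.084,.1],loss='soft_l1'); p=r.x
print(p,np.degrees(p[2])); print(f(p).reshape(-1,2).round(1))
def rect(x0,x1,y0,y1,z): return [(x0,y0,z),(x1,y0,z),(x1,y1,z),(x0,y1,z)]
shapes=[(rect(.036,.076,.044,.080,.065),(0,255,0)),(rect(-.207,-.042,-.027,.027,.085),(0,255,0)),(rect(.085,.195,-.065,.065,.03),(0,255,0)),(rect(-.042,.115,-.0245,.0245,.05),(255,0,255)),(rect(-.031,-.001,-.019,.019,.065),(0,255,255))]
for n,k in(('side',4),('top',4)):
    x0,y0,x1,y1=roi[n]; im=cv2.resize(ims[n][y0:y1,x0:x1],None,fx=k,fy=k,interpolation=cv2.INTER_CUBIC)
    for S,c in shapes:
        q=((proj(n,T(p,S))-[x0,y0]+.5)*k).round().astype(int); cv2.polylines(im,[q.reshape(-1,1,2)],True,c,1)
    cv2.imwrite(f'pics/{n}_fit.png',im)
np.save('p.npy',p)
E
python3 fit.py
```

```text
Traceback (most recent call last):
  File "fit.py", line 10, in <module>
    obs.append(('top',cen('top',(5,150,180),(18,255,255),(212,175,240,200)),(.056,.062,.065)))
                      ~~~^^^^^^^^^^^^^^^^^^^^^^^^^^^^^^^^^^^^^^^^^^^^^^^^^^
  File "fit.py", line 8, in cen
    k,l,s,c=cv2.connectedComponentsWithStats(m); i=1+np.argmax(s[1:,4]); print(n,s[i],c[i]+[x0,y0]); return c[i]+[x0,y0]
                                                     ~~~~~~~~~^^^^^^^^^
ValueError: attempt to get argmax of an empty sequence
```

```bash
sed -i 's/(5,150,180),(18,255,255)/(5,150,110),(18,255,255)/g' fit.py; python3 -c "
import cv2;im=cv2.imread('pics/top0.png');print(cv2.cvtColor(im,cv2.COLOR_BGR2HSV)[187,222:232].tolist())"; python3 fit.py
```

```text
[[15, 197, 158], [15, 194, 158], [15, 195, 157], [15, 195, 157], [15, 195, 157], [15, 195, 157], [14, 195, 158], [15, 197, 158], [14, 181, 156], [10, 102, 147]]
top [  9   6  11  12 108] [225.66666667 186.72222222]
side [  3   5  18  12 188] [223.32446809 253.4893617 ]
top [  6   6  15  36 386] [252.94818653 241.4611399 ]
top [   8    4   42   36 1038] [243.15606936 160.59248555]
[0.52031486 0.0795581  0.1162712 ] 6.661848895083531
[[ 0.4 -0.1]
 [ 0.2 -0.5]
 [-1.6  5.4]
 [-2.4 -0.3]
 [ 2.7  1.6]
 [ 1.8  5.2]
 [ 0.2 -0.5]
 [-1.1 -0.4]
 [-0.1  0.2]
 [ 0.5  0.4]]
```

View pics/top_fit.png

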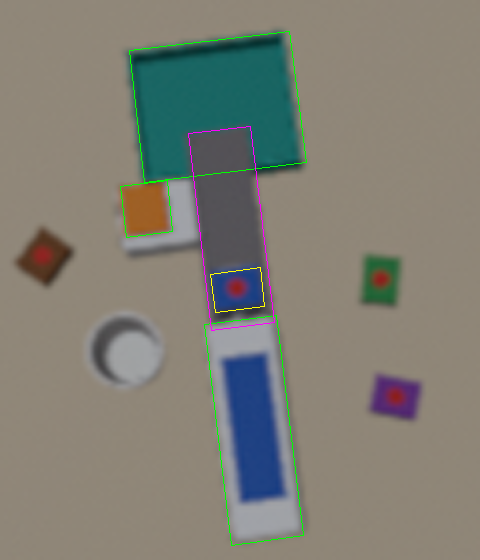

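View pics/side_fit.png

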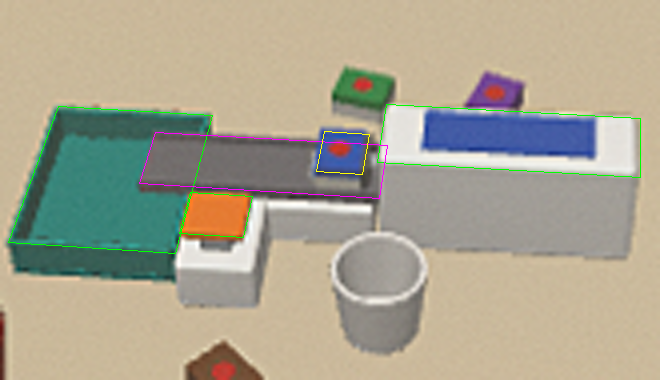

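Both fits are tight: the key, housing and tray edges land within about 1 px. The dispenser origin is at (0.520, 0.080) with yaw 6.7°. The blue tablet at (249,207) sits on the chute behind the gate, so it is the right one. Target TCP is (0.572, 0.117) with yaw 6.7° and about 44.5 mm opening. I'll travel at the present height.

Call:
{"api": "servo_tool", "payload": {
  "rows": [
    {"dx":0.5,"dy":-0.44,"hand":0.52},
    {"dx":0.96,"dy":-0.84,"hand":0.52},
    {"dx":0.96,"dy":-0.84,"hand":0.52},
    {"dx":0.96,"dy":-0.84,"hand":0.52},
    {"dx":0.96,"dy":-0.84,"hand":0.52},
    {"dx":0.96,"dy":-0.84,"hand":0.52},
    {"dx":0.96,"dy":-0.84,"hand":0.52},
    {"dx":0.96,"dy":-0.84,"hand":0.52},
    {"dx":0.96,"dy":-0.84,"hand":0.52},
    {"dx":0.96,"dy":-0.84,"hand":0.52}
  ]
}}

```text
invalid input
```

Call:
{"api": "servo_tool", "payload": {
  "rows": [
    {"dx":0.96,"dy":-0.84,"hand":0.52},
    {"dx":0.96,"dy":-0.84,"hand":0.52},
    {"dx":0.96,"dy":-0.84,"hand":0.52},
    {"dx":0.96,"dy":-0.84,"hand":0.52},
    {"dx":0.96,"dy":-0.84,"hand":0.52},
    {"dx":0.96,"dy":-0.84,"hand":0.52},
    {"dx":0.96,"dy":-0.84,"hand":0.52},
    {"dx":0.96,"dy":-0.84,"hand":0.52},
    {"dx":0.5,"dy":-0.44,"hand":0.52},
    {"hand":0.52}
  ]
}}

```text
invalid input
```

Call:
{"api": "servo_tool", "payload": {
  "rows": [
    {"rz":0.7,"hand":0.52},
    {"rz":0.7,"hand":0.52},
    {"rz":0.71,"hand":0.52},
    {"hand":0.52},
    {"hand":0.52}
  ]
}}

```text
invalid input
```

It was refused, probably because every row needs all seven keys. I'll try one row.

Call:
{"api": "servo_tool", "payload": {
  "rows": [
    {"rx":0,"ry":0,"rz":0,"dx":0.5,"dy":-0.44,"dz":0,"hand":0.52}
  ]
}}

```text
t: 1.78
tool_pos: [0.2247, -0.5433, 0.2324]
eef_rot: [180.0, 0.1, 21.1]
wrist_force: [1.1, -0.4, -0.5]
opening: 0.0898
finger_force: 0.0
```

Call:
{"api": "servo_tool", "payload": {
  "rows": [
    {"rx":0,"ry":0,"rz":0,"dx":0.96,"dy":-0.84,"dz":0,"hand":0.52},
    {"rx":0,"ry":0,"rz":0,"dx":0.96,"dy":-0.84,"dz":0,"hand":0.52},
    {"rx":0,"ry":0,"rz":0,"dx":0.96,"dy":-0.84,"dz":0,"hand":0.52},
    {"rx":0,"ry":0,"rz":0,"dx":0.96,"dy":-0.84,"dz":0,"hand":0.52},
    {"rx":0,"ry":0,"rz":0,"dx":0.96,"dy":-0.84,"dz":0,"hand":0.52},
    {"rx":0,"ry":0,"rz":0,"dx":0.96,"dy":-0.84,"dz":0,"hand":0.52},
    {"rx":0,"ry":0,"rz":0,"dx":0.96,"dy":-0.84,"dz":0,"hand":0.52},
    {"rx":0,"ry":0,"rz":0,"dx":0.96,"dy":-0.84,"dz":0,"hand":0.52},
    {"rx":0,"ry":0,"rz":0,"dx":0.96,"dy":-0.84,"dz":0,"hand":0.52},
    {"rx":0,"ry":0,"rz":0,"dx":0.96,"dy":-0.84,"dz":0,"hand":0.52}
  ]
}}

```text
t: 2.62
tool_pos: [0.4041, -0.201, 0.233]
eef_rot: [180.0, -0.0, 21.2]
wrist_force: [1.1, -0.9, -0.7]
opening: 0.0447
finger_force: 0.0
```

Call:
{"api": "servo_tool", "payload": {
  "rows": [
    {"rx":0,"ry":0,"rz":0.4,"dx":0.96,"dy":-0.84,"dz":0,"hand":0.52},
    {"rx":0,"ry":0,"rz":0,"dx":0.96,"dy":-0.84,"dz":0,"hand":0.52},
    {"rx":0,"ry":0,"rz":0,"dx":0.96,"dy":-0.84,"dz":0,"hand":0.52},
    {"rx":0,"ry":0,"rz":0,"dx":0.96,"dy":-0.84,"dz":0,"hand":0.52},
    {"rx":0,"ry":0,"rz":0,"dx":0.96,"dy":-0.84,"dz":0,"hand":0.52},
    {"rx":0,"ry":0,"rz":0,"dx":0.96,"dy":-0.84,"dz":0,"hand":0.52},
    {"rx":0,"ry":0,"rz":0,"dx":0.96,"dy":-0.84,"dz":0,"hand":0.52},
    {"rx":0,"ry":0,"rz":0.5,"dx":0.5,"dy":-0.5,"dz":0,"hand":0.52},
    {"rx":0,"ry":0,"rz":0.6,"dx":0,"dy":0,"dz":0,"hand":0.52},
    {"rx":0,"ry":0,"rz":0.6,"dx":0,"dy":0,"dz":0,"hand":0.52}
  ]
}}

```text
t: 3.45
tool_pos: [0.5472, 0.0501, 0.2324]
eef_rot: [-180.0, 0.0, 6.7]
wrist_force: [0.1, -0.1, 1.1]
opening: 0.0445
finger_force: 0.0
```

Call:
{"api": "servo_tool", "payload": {
  "rows": [
    {"rx":0,"ry":0,"rz":0,"dx":0,"dy":0,"dz":0,"hand":0.52},
    {"rx":0,"ry":0,"rz":0,"dx":0,"dy":0,"dz":0,"hand":0.52},
    {"rx":0,"ry":0,"rz":0,"dx":0,"dy":0,"dz":0,"hand":0.52}
  ]
}}

```text
t: 3.7
tool_pos: [0.5469, 0.0481, 0.2327]
eef_rot: [180.0, -0.0, 6.9]
wrist_force: [0.0, -0.1, -0.1]
opening: 0.0448
finger_force: 0.0
```

```bash
cat > go.py <<'E'
from h import *
from scipy.spatial.transform import Rotation as R
p=np.load('p.npy'); s=read_state(); c,q=np.cos(p[2]),np.sin(p[2])
tgt=np.array([p[0]+c*.056-q*.031,p[1]+q*.056+c*.031,.067])
Rt=R.from_euler('xyz',s['eef_rot'],degrees=True)
d=Rt.inv().apply(tgt-s['tool_pos']); G=R.from_euler('xyz',[180,0,np.degrees(p[2])],degrees=True)
print(s['t'],tgt.round(4),s['tool_pos'].round(4),'shift units',(d/.03).round(3),'turn',((Rt.inv()*G).as_rotvec()/.12).round(3),s['opening'],s['wrist_force'].round(2))
E
python3 go.py
```

```text
3.7 [0.5723 0.1168 0.067 ] [0.5469 0.0481 0.2327] shift units [ 1.117 -2.174  5.524] turn [ 0.    -0.001  0.029] 0.0447546928999519 [ 0.02 -0.12 -0.13]
```

Call:
{"api": "servo_tool", "payload": {
  "rows": [
    {"rx":0,"ry":0,"rz":0.03,"dx":0.4,"dy":-0.72,"dz":0,"hand":0.52},
    {"rx":0,"ry":0,"rz":0,"dx":0.4,"dy":-0.73,"dz":0,"hand":0.52},
    {"rx":0,"ry":0,"rz":0,"dx":0.32,"dy":-0.72,"dz":0,"hand":0.52},
    {"rx":0,"ry":0,"rz":0,"dx":0,"dy":0,"dz":0.8,"hand":0.52},
    {"rx":0,"ry":0,"rz":0,"dx":0,"dy":0,"dz":0.9,"hand":0.52},
    {"rx":0,"ry":0,"rz":0,"dx":0,"dy":0,"dz":0.9,"hand":0.52},
    {"rx":0,"ry":0,"rz":0,"dx":0,"dy":0,"dz":0.9,"hand":0.52},
    {"rx":0,"ry":0,"rz":0,"dx":0,"dy":0,"dz":0.8,"hand":0.52},
    {"rx":0,"ry":0,"rz":0,"dx":0,"dy":0,"dz":0,"hand":0.52},
    {"rx":0,"ry":0,"rz":0,"dx":0,"dy":0,"dz":0,"hand":0.52}
  ]
}}

```text
t: 4.53
tool_pos: [0.5715, 0.1163, 0.1025]
eef_rot: [-180.0, 0.2, 6.6]
wrist_force: [0.2, -0.5, 0.9]
opening: 0.0448
finger_force: 0.0
```

```bash
python3 go.py; cat > look.py <<'E'
from h import *
import sys
n=sys.argv[1]; im=viewer.grab_frame('side')[195:305,165:335,::-1]; cv2.imwrite(f'pics/{n}.png',cv2.resize(im,None,fx=4,fy=4,interpolation=cv2.INTER_CUBIC))
E
python3 look.py pre
```

```text
4.5333 [0.5723 0.1168 0.067 ] [0.5715 0.1163 0.1025] shift units [ 0.034 -0.014  1.184] turn [-0.     0.028 -0.013] 0.044829061130249113 [ 0.22 -0.51  0.87]
```

View pics/pre.png

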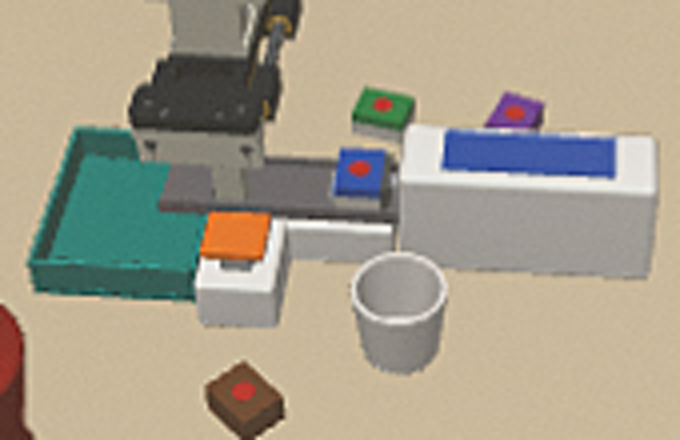

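The picture shows one visible finger, with its tip near crop (230,200), above the key at crop (235,232). The tablet is still behind the gate. I'll project where both tips should appear.

```bash
python3 - <<'E'
from h import *
p=np.load('p.npy');c,q=np.cos(p[2]),np.sin(p[2])
for y in(.062,.0535,.0085,0): 
    print(y,(proj('side',[[p[0]+c*.056-q*y,p[1]+q*.056+c*y,.0875]])[0]-[165,195])*4)
im=viewer.grab_frame('top')[150:230,200:290,::-1]; cv2.imwrite('pics/pretop.png',cv2.resize(im,None,fx=6,fy=6,interpolation=cv2.INTER_CUBIC))
E
```

```text
0.062 [230.80778085 206.73648572]
0.0535 [233.30925476 197.04084087]
0.0085 [246.08051227 147.59092739]
0 [248.4071545  138.59141082]
```

View pics/pretop.png

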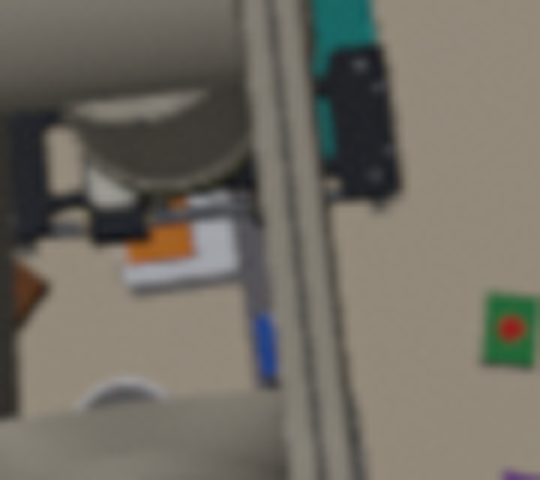

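The top view is mostly blocked by the arm, but the visible tip matches the projection over the key. Now I'll press to about 11 mm: the TCP goes down about 34 mm to z ≈ 0.068.

Call:
{"api": "servo_tool", "payload": {
  "rows": [
    {"rx":0,"ry":0,"rz":0,"dx":0.03,"dy":-0.01,"dz":0.35,"hand":0.52},
    {"rx":0,"ry":0,"rz":0,"dx":0,"dy":0,"dz":0.35,"hand":0.52},
    {"rx":0,"ry":0,"rz":0,"dx":0,"dy":0,"dz":0.25,"hand":0.52},
    {"rx":0,"ry":0,"rz":0,"dx":0,"dy":0,"dz":0.2,"hand":0.52},
    {"rx":0,"ry":0,"rz":0,"dx":0,"dy":0,"dz":0,"hand":0.52},
    {"rx":0,"ry":0,"rz":0,"dx":0,"dy":0,"dz":0,"hand":0.52},
    {"rx":0,"ry":0,"rz":0,"dx":0,"dy":0,"dz":0,"hand":0.52},
    {"rx":0,"ry":0,"rz":0,"dx":0,"dy":0,"dz":0,"hand":0.52},
    {"rx":0,"ry":0,"rz":0,"dx":0,"dy":0,"dz":0,"hand":0.52},
    {"rx":0,"ry":0,"rz":0,"dx":0,"dy":0,"dz":0,"hand":0.52}
  ]
}}

```text
t: 5.47
tool_pos: [0.5737, 0.1173, 0.0694]
eef_rot: [-180.0, -0.0, 6.5]
wrist_force: [0.1, -0.7, 3.8]
opening: 0.0446
finger_force: 1.9
```

Call:
{"api": "servo_tool", "payload": {
  "rows": [
    {"rx":0,"ry":0,"rz":0,"dx":0,"dy":0,"dz":0,"hand":0.52},
    {"rx":0,"ry":0,"rz":0,"dx":0,"dy":0,"dz":0,"hand":0.52},
    {"rx":0,"ry":0,"rz":0,"dx":0,"dy":0,"dz":0,"hand":0.52},
    {"rx":0,"ry":0,"rz":0,"dx":0,"dy":0,"dz":0,"hand":0.52},
    {"rx":0,"ry":0,"rz":0,"dx":0,"dy":0,"dz":0,"hand":0.52},
    {"rx":0,"ry":0,"rz":0,"dx":0,"dy":0,"dz":0,"hand":0.52}
  ]
}}

```text
t: 5.97
tool_pos: [0.5738, 0.1173, 0.0693]
eef_rot: [180.0, -0.0, 6.5]
wrist_force: [1.0, -0.1, 4.1]
opening: 0.0443
finger_force: 2.7
```

```bash
python3 go.py; python3 look.py post
```

```text
5.9667 [0.5723 0.1168 0.067 ] [0.5738 0.1173 0.0693] shift units [-0.049  0.009  0.075] turn [ 0.    -0.002 -0.017] 0.04434447786920736 [ 1.04 -0.09  4.15]
```

View pics/post.png

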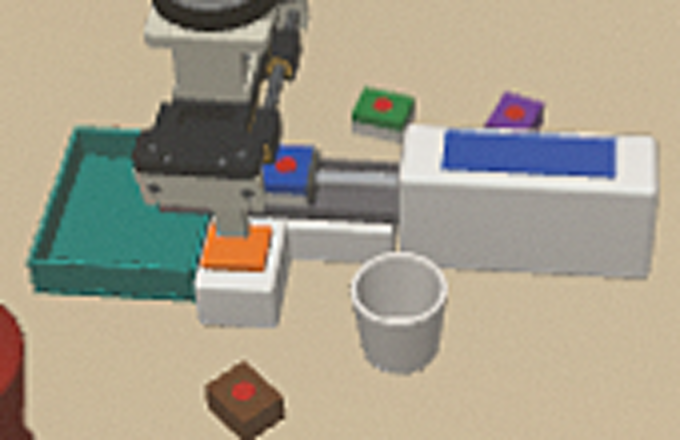

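The picture shows the key pressed, with the finger on it at crop (235,235). The gate is open, and the tablet at crop (288,170) is out, flat and stopped against the other finger. The pusher bears on it (wrist x about +1 N). I'll press slightly further so the key is fully down.

Call:
{"api": "servo_tool", "payload": {
  "rows": [
    {"rx":0,"ry":0,"rz":0,"dx":0,"dy":0,"dz":0.06,"hand":0.52},
    {"rx":0,"ry":0,"rz":0,"dx":0,"dy":0,"dz":0,"hand":0.52},
    {"rx":0,"ry":0,"rz":0,"dx":0,"dy":0,"dz":0,"hand":0.52},
    {"rx":0,"ry":0,"rz":0,"dx":0,"dy":0,"dz":0,"hand":0.52},
    {"rx":0,"ry":0,"rz":0,"dx":0,"dy":0,"dz":0,"hand":0.52},
    {"rx":0,"ry":0,"rz":0,"dx":0,"dy":0,"dz":0,"hand":0.52},
    {"rx":0,"ry":0,"rz":0,"dx":0,"dy":0,"dz":0,"hand":0.52},
    {"rx":0,"ry":0,"rz":0,"dx":0,"dy":0,"dz":0,"hand":0.52}
  ]
}}

```text
t: 6.68
tool_pos: [0.5737, 0.1173, 0.0674]
eef_rot: [180.0, -0.0, 6.5]
wrist_force: [1.8, 0.0, 4.4]
opening: 0.0448
finger_force: 2.9
```

```bash
python3 - <<'E'
from h import *
s=read_state(); print(s['t'],s['tool_pos'],s['wrist_force'],[ (r['score'],np.round(r['point'])) for r in viewer.find_in('side','tablet')[:3]])
if s['wrist_force'][2]>3 and s['tool_pos'][2]<.0705: print(robot.sign_off())
E
```

```text
6.6833 [0.57370517 0.11726489 0.06738072] [1.83921596 0.02943218 4.41408718] [(0.82, array([225., 296.])), (0.7, array([238., 239.])), (0.55, array([297., 223.]))]
the job is handed in; nothing more can be done
None
```

I handed the job in at about 6.7 s with the key held down about 11.5 mm and the tablet stopped flat on the chute against the other finger, well past the gate; nothing else was touched, and the verdict itself wasn't shown.

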